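Check the gravers in on the weighing trays

TASK

Check in the gravers on the engraver's bench scale: press the black wake key and then, with both trays still empty, the yellow zero key; next lay every red-handled graver flat inside the red tray and every blue-handled one flat inside the blue tray; then press the white weigh key and after it the green store key, each fully down, with all the gravers still in their trays. Leave the orange clear key, the plain wooden graver, the bowl and the polishing wheel alone, and never hold two keys down at once.

Things in the scene. Friction and masses are not known exactly. Their poses are not given: they have to be found in the camera images.
- red1_center (a point): Red-handled graver: square handle 90 mm long, 18 mm wide and 18 mm high, with a thin steel blade (7 mm square) standing 30 mm out of one end; about 50 to 85 g. Point: centre of the handle, half-way up (9 mm over what it lies on). x runs along the handle towards the blade tip (75 mm from the point; the butt is 45 mm behind it), z up. Grip it across the handle (along its y). May be absent in a run (its reading is then None from the start).
- red2_center (a point): Red-handled graver: square handle 90 mm long, 18 mm wide and 18 mm high, with a thin steel blade (7 mm square) standing 30 mm out of one end; about 50 to 85 g. Point: centre of the handle, half-way up (9 mm over what it lies on). x runs along the handle towards the blade tip (75 mm from the point; the butt is 45 mm behind it), z up. Grip it across the handle (along its y). May be absent in a run (its reading is then None from the start).
- red3_center (a point): Red-handled graver: square handle 90 mm long, 18 mm wide and 18 mm high, with a thin steel blade (7 mm square) standing 30 mm out of one end; about 50 to 85 g. Point: centre of the handle, half-way up (9 mm over what it lies on). x runs along the handle towards the blade tip (75 mm from the point; the butt is 45 mm behind it), z up. Grip it across the handle (along its y). May be absent in a run (its reading is then None from the start).
- blue1_center (a point): Blue-handled graver: square handle 90 mm long, 18 mm wide and 18 mm high, with a thin steel blade (7 mm square) standing 30 mm out of one end; about 50 to 85 g. Point: centre of the handle, half-way up (9 mm over what it lies on). x runs along the handle towards the blade tip (75 mm from the point; the butt is 45 mm behind it), z up. Grip it across the handle (along its y). May be absent in a run (its reading is then None from the start).
- blue2_center (a point): Blue-handled graver: square handle 90 mm long, 18 mm wide and 18 mm high, with a thin steel blade (7 mm square) standing 30 mm out of one end; about 50 to 85 g. Point: centre of the handle, half-way up (9 mm over what it lies on). x runs along the handle towards the blade tip (75 mm from the point; the butt is 45 mm behind it), z up. Grip it across the handle (along its y). May be absent in a run (its reading is then None from the start).
- plain_center (a point): Bystander of the same shape, plain pale wooden handle: belongs to neither tray and stays on the bench. Same size and point as the coloured gravers.
- red_tray_in (a point): Fixed red-painted weighing tray, open on top. Point: centre of its inner floor, 20 mm above the bench; inside 170 mm along its x and 150 mm along its y, walls 5 mm thick, rim 25 mm above the floor. z up. It may stand on either side of the robot.
- blue_tray_in (a point): Fixed blue-painted weighing tray, open on top. Point: centre of its inner floor, 20 mm above the bench; inside 170 mm along its x and 150 mm along its y, walls 5 mm thick, rim 25 mm above the floor. z up. It may stand on either side of the robot.
- black_key_top (a point): Centre of the top face of the black (wake) key: round, 32 mm across, facing up, in a silver round housing 44 mm across whose rim is 10 mm below the key top. The five keys stand in a row 65 mm apart, in varying order, on a low grey console 30 mm high; key tops are 52 mm above the bench.
- black_key (a joint): Travel of the black key: 0 up, 0.006 m fully down; it springs back. Counts as pressed beyond 0.0045 m; fully down takes 5 N.
- yellow_key_top (a point): Centre of the top face of the yellow (zero) key: round, 32 mm across, facing up, in a silver round housing 44 mm across whose rim is 10 mm below the key top. The five keys stand in a row 65 mm apart, in varying order, on a low grey console 30 mm high; key tops are 52 mm above the bench.
- yellow_key (a joint): Travel of the yellow key: 0 up, 0.006 m fully down; it springs back. Counts as pressed beyond 0.0045 m; fully down takes 5 N.
- white_key_top (a point): Centre of the top face of the white (weigh) key: round, 32 mm across, facing up, in a silver round housing 44 mm across whose rim is 10 mm below the key top. The five keys stand in a row 65 mm apart, in varying order, on a low grey console 30 mm high; key tops are 52 mm above the bench.
- white_key (a joint): Travel of the white key: 0 up, 0.006 m fully down; it springs back. Counts as pressed beyond 0.0045 m; fully down takes 5 N.
- green_key_top (a point): Centre of the top face of the green (store) key: round, 32 mm across, facing up, in a silver round housing 44 mm across whose rim is 10 mm below the key top. The five keys stand in a row 65 mm apart, in varying order, on a low grey console 30 mm high; key tops are 52 mm above the bench.
- green_key (a joint): Travel of the green key: 0 up, 0.006 m fully down; it springs back. Counts as pressed beyond 0.0045 m; fully down takes 5 N.
- orange_key_top (a point): Centre of the top face of the orange (clear) key: round, 32 mm across, facing up, in a silver round housing 44 mm across whose rim is 10 mm below the key top. The five keys stand in a row 65 mm apart, in varying order, on a low grey console 30 mm high; key tops are 52 mm above the bench. This is not part of the job.
- orange_key (a joint): Travel of the orange key: 0 up, 0.006 m fully down; it springs back. Counts as pressed beyond 0.0045 m; fully down takes 5 N.
- console: Low grey console that carries the keys, fixed: 120 mm deep (x), 340 mm long (y), 30 mm high. Origin: centre of its underside; its y runs along the row of keys, its x away from the robot. The keys lie 25 mm to the robot's side of its middle line.
- bowl: Bystander: blue ceramic bowl, 90 mm across, 40 mm high, origin under its centre.
- wheel: Bystander: black rubber polishing wheel lying flat, 120 mm across, 22 mm thick, origin under its centre.
Mind the look-alikes: they are no part of the job. Leave any pink or turquoise look-alike of the part that bears blue2_center alone.

How it is judged (in metres and radians):
On the way, in this order (a step that is already met when the one before it is completed fails the run):
1. the black key is pressed fully down while no graver is in a tray (value of joint black_key above 0.0045 m and horizontal distance between each of red1_center, red2_center, red3_center, blue1_center, blue2_center and red_tray_in above 0.1 m and horizontal distance between each of red1_center, red2_center, red3_center, blue1_center, blue2_center and blue_tray_in above 0.1 m), for 0.05 s.
2. the yellow key is pressed fully down while no graver is in a tray (value of joint yellow_key above 0.0045 m and horizontal distance between each of red1_center, red2_center, red3_center, blue1_center, blue2_center and red_tray_in above 0.1 m and horizontal distance between each of red1_center, red2_center, red3_center, blue1_center, blue2_center and blue_tray_in above 0.1 m), for 0.05 s.
3. every red and blue graver lies in the tray of its colour, released (x of red1_center in the frame of red_tray_in between -0.08 and 0.08 m and y of red1_center in the frame of red_tray_in between -0.074 and 0.074 m and z of red1_center in the frame of red_tray_in between -0.005 and 0.032 m and angle between red1_center's own x axis and vertical between 1.22 and 1.92 rad and x of red2_center in the frame of red_tray_in between -0.08 and 0.08 m and y of red2_center in the frame of red_tray_in between -0.074 and 0.074 m and z of red2_center in the frame of red_tray_in between -0.005 and 0.032 m and angle between red2_center's own x axis and vertical between 1.22 and 1.92 rad and x of red3_center in the frame of red_tray_in between -0.08 and 0.08 m and y of red3_center in the frame of red_tray_in between -0.074 and 0.074 m and z of red3_center in the frame of red_tray_in between -0.005 and 0.032 m and angle between red3_center's own x axis and vertical between 1.22 and 1.92 rad and x of blue1_center in the frame of blue_tray_in between -0.08 and 0.08 m and y of blue1_center in the frame of blue_tray_in between -0.074 and 0.074 m and z of blue1_center in the frame of blue_tray_in between -0.005 and 0.032 m and angle between blue1_center's own x axis and vertical between 1.22 and 1.92 rad and x of blue2_center in the frame of blue_tray_in between -0.08 and 0.08 m and y of blue2_center in the frame of blue_tray_in between -0.074 and 0.074 m and z of blue2_center in the frame of blue_tray_in between -0.005 and 0.032 m and angle between blue2_center's own x axis and vertical between 1.22 and 1.92 rad and contact force between the fingers and red1 below 0.2 N and contact force between the fingers and red2 below 0.2 N and contact force between the fingers and red3 below 0.2 N and contact force between the fingers and blue1 below 0.2 N and contact force between the fingers and blue2 below 0.2 N), for 0.2 s.
4. the white key is pressed fully down with all the gravers in their trays (value of joint white_key above 0.0045 m and x of red1_center in the frame of red_tray_in between -0.08 and 0.08 m and y of red1_center in the frame of red_tray_in between -0.074 and 0.074 m and z of red1_center in the frame of red_tray_in between -0.005 and 0.032 m and angle between red1_center's own x axis and vertical between 1.22 and 1.92 rad and x of red2_center in the frame of red_tray_in between -0.08 and 0.08 m and y of red2_center in the frame of red_tray_in between -0.074 and 0.074 m and z of red2_center in the frame of red_tray_in between -0.005 and 0.032 m and angle between red2_center's own x axis and vertical between 1.22 and 1.92 rad and x of red3_center in the frame of red_tray_in between -0.08 and 0.08 m and y of red3_center in the frame of red_tray_in between -0.074 and 0.074 m and z of red3_center in the frame of red_tray_in between -0.005 and 0.032 m and angle between red3_center's own x axis and vertical between 1.22 and 1.92 rad and x of blue1_center in the frame of blue_tray_in between -0.08 and 0.08 m and y of blue1_center in the frame of blue_tray_in between -0.074 and 0.074 m and z of blue1_center in the frame of blue_tray_in between -0.005 and 0.032 m and angle between blue1_center's own x axis and vertical between 1.22 and 1.92 rad and x of blue2_center in the frame of blue_tray_in between -0.08 and 0.08 m and y of blue2_center in the frame of blue_tray_in between -0.074 and 0.074 m and z of blue2_center in the frame of blue_tray_in between -0.005 and 0.032 m and angle between blue2_center's own x axis and vertical between 1.22 and 1.92 rad), for 0.05 s.
5. the green key is pressed fully down with all the gravers in their trays (value of joint green_key above 0.0045 m and x of red1_center in the frame of red_tray_in between -0.08 and 0.08 m and y of red1_center in the frame of red_tray_in between -0.074 and 0.074 m and z of red1_center in the frame of red_tray_in between -0.005 and 0.032 m and angle between red1_center's own x axis and vertical between 1.22 and 1.92 rad and x of red2_center in the frame of red_tray_in between -0.08 and 0.08 m and y of red2_center in the frame of red_tray_in between -0.074 and 0.074 m and z of red2_center in the frame of red_tray_in between -0.005 and 0.032 m and angle between red2_center's own x axis and vertical between 1.22 and 1.92 rad and x of red3_center in the frame of red_tray_in between -0.08 and 0.08 m and y of red3_center in the frame of red_tray_in between -0.074 and 0.074 m and z of red3_center in the frame of red_tray_in between -0.005 and 0.032 m and angle between red3_center's own x axis and vertical between 1.22 and 1.92 rad and x of blue1_center in the frame of blue_tray_in between -0.08 and 0.08 m and y of blue1_center in the frame of blue_tray_in between -0.074 and 0.074 m and z of blue1_center in the frame of blue_tray_in between -0.005 and 0.032 m and angle between blue1_center's own x axis and vertical between 1.22 and 1.92 rad and x of blue2_center in the frame of blue_tray_in between -0.08 and 0.08 m and y of blue2_center in the frame of blue_tray_in between -0.074 and 0.074 m and z of blue2_center in the frame of blue_tray_in between -0.005 and 0.032 m and angle between blue2_center's own x axis and vertical between 1.22 and 1.92 rad), for 0.05 s.
At the end, for the whole second after the job is handed in: Each red and blue graver present rests in its colour's tray: handle centre within 80 mm (tray x) and 74 mm (tray y) of the tray's centre, under 32 mm above its floor, within 0.35 rad of level; all keys up; plain graver, bowl and wheel within 50 mm of their start (x of red1_center in the frame of red_tray_in between -0.08 and 0.08 m and y of red1_center in the frame of red_tray_in between -0.074 and 0.074 m and z of red1_center in the frame of red_tray_in between -0.005 and 0.032 m and angle between red1_center's own x axis and vertical between 1.22 and 1.92 rad and x of red2_center in the frame of red_tray_in between -0.08 and 0.08 m and y of red2_center in the frame of red_tray_in between -0.074 and 0.074 m and z of red2_center in the frame of red_tray_in between -0.005 and 0.032 m and angle between red2_center's own x axis and vertical between 1.22 and 1.92 rad and x of red3_center in the frame of red_tray_in between -0.08 and 0.08 m and y of red3_center in the frame of red_tray_in between -0.074 and 0.074 m and z of red3_center in the frame of red_tray_in between -0.005 and 0.032 m and angle between red3_center's own x axis and vertical between 1.22 and 1.92 rad and x of blue1_center in the frame of blue_tray_in between -0.08 and 0.08 m and y of blue1_center in the frame of blue_tray_in between -0.074 and 0.074 m and z of blue1_center in the frame of blue_tray_in between -0.005 and 0.032 m and angle between blue1_center's own x axis and vertical between 1.22 and 1.92 rad and x of blue2_center in the frame of blue_tray_in between -0.08 and 0.08 m and y of blue2_center in the frame of blue_tray_in between -0.074 and 0.074 m and z of blue2_center in the frame of blue_tray_in between -0.005 and 0.032 m and angle between blue2_center's own x axis and vertical between 1.22 and 1.92 rad and linear speed of each of red1, red2, red3, blue1, blue2 below 0.02 m/s and value of joint each of black_key, yellow_key, white_key, green_key, orange_key below 0.002 m and distance of each of plain_center, bowl, wheel from where it was at the start of the episode below 0.05 m); the robot touches nothing.
It fails at once if the orange clear key is pressed (value of joint orange_key above 0.003 m).
It fails at once if two keys are held down at once (value of joint each of black_key, yellow_key above 0.003 m or value of joint each of black_key, white_key above 0.003 m or value of joint each of black_key, green_key above 0.003 m or value of joint each of black_key, orange_key above 0.003 m or value of joint each of yellow_key, white_key above 0.003 m or value of joint each of yellow_key, green_key above 0.003 m or value of joint each of yellow_key, orange_key above 0.003 m or value of joint each of white_key, green_key above 0.003 m or value of joint each of white_key, orange_key above 0.003 m or value of joint each of green_key, orange_key above 0.003 m).
It fails at once if the plain graver, the bowl or the wheel is moved more than 60 mm (distance of any of plain_center, bowl, wheel from where it was at the start of the episode above 0.06 m).
Of red1, red2, red3, blue1, blue2 only 4 to 5 are there at a start; the rules pass over those that are not, and their reading is None.
At some moment in a run one of red1, red2, red3, blue1, blue2 may be knocked a few centimetres aside while the robot is not near it.
Once in a run the grip may slacken for a moment while it holds something.
It also fails if it takes over 210 s, if anything falls off the work surface, if the arm or the gripper's body presses on something with over 40 N, if the wrist force passes 120 N, or if a joint passes its speed limit or range.

ROBOT

A 7-joint arm with a two-finger parallel gripper is mounted at the origin on the work surface. World frame = base frame: x ahead of the robot, y to its left, z up, the work surface at z = 0. Lengths are in mm, angles in rad, forces in N, time in s.
With the tool pointing down it reaches from about 350 to 900 mm from the base axis. Payload 8.1 kg.
Tool frame: the origin (TCP) lies midway between the tips of the shut fingers; the grasp point (between the pads) lies env.grasp_offset behind it (env.grasp_offset is the distance from the TCP to the grasp point, in mm); z points along the fingers, y is the line along which they close (so a half turn about z gives the same grasp; the last joint's range is limited). The gripper opens to 92 mm and grips with 3 to 60 N. Pads are 19 mm wide; open, the fingers measure 130 mm over their backs; the gripper's body (75 mm by 190 mm) begins 47 mm behind the grasp point.
Start: joints at [-1.243, 0.434, 0.025, 1.573, -0.012, 1.134, -0.075], TCP at [261.026, 567.897, 226.742] pointing down, gripper open.
Joint ranges: [-2.62, 2.62], [-0.44, 2.09], [-1.27, 1.32], [0.08, 2.57], [-1.32, 4.46], [0.12, 2], [-2.74, 2.74]. Speed limits (rad/s): [2.22, 2.22, 3.01, 3.01, 3.14, 3.14, 3.14].

INTERFACE

Orientations are given as a unit quaternion [x, y, z, w].
In Python, from rig import env, optics gives the robot as it stands. The module is installed in compiled form; this text tells all that it offers.
- The arm moves only by the tool arm_command, never from a script. Its argument "targets" is a list of rows, each a list of 5 numbers: the opening in per cent of the stroke, from 0 (shut) to 100 (fully open), then the shift along the world's x, y, z in cm, then the turn about the world's z in degrees. A call has exactly 10 rows; each row is the pose to reach, as a shift and turn from the pose commanded when the call began; what a row does not reach only later rows make up. A row lasts 1/12 s, in which the tool goes at most 41.7 mm and 7.16 degrees, less where a joint would pass 70% of its speed; a pose out of reach is approached as far as the arm can. A call with a gripper value outside its range is refused whole. The fingers move at their own pace and stop on an object; the grip force is fixed at half the most. Time passes only in rows, so rows that repeat a pose let the fingers close, or fill a call up. It gives the time, the measured TCP pose, the force, the opening and the grip force at its end, in the units of the state.
- env.read_state(): the state, without advancing time (a new reading comes with each control period).
- optics.read_camera(name): name is "scene" or "side" or "wrist"; returns (picture, depth): 400x640x3 uint8, blue, green, red; 400x640 float32, mm along the optical axis (not along the pixel's ray), 0 where there is no reading.
- optics.get_calibration(name): a dict with "intrinsics" (3x3 intrinsics, pixels), "camera_from_world" (4x4, takes a point from world to camera coordinates). Camera axes: x right, y down, z forward; pixel columns grow to the right and rows downward; lengths in mm; the calibration is good to about 2 mm. The wrist camera is an equidistant fisheye: a pixel r from the principal point sees the ray r / f radians off the axis. A picture is of the moment at which its call begins: read the wrist's pose just before it. get_calibration takes no time and is no camera call; for the wrist camera it gives the pose at the moment of the call.
- env.sign_off(): hands the job in; it is judged then, once.
The state is a dict: "time": time; "qpos": joint angles; "qvel": joint speeds; "joint_efforts": joint torques, N m; "tcp_pos": TCP position; "orientation": TCP orientation; "contact_force": force on the tool from outside, world axes, zero at the start; "torque": the same for the moment, N m; "width": opening from 0.0 (shut) to 1.0 (fully open); "grip_force": force on a finger pad.
Only numpy, scipy, OpenCV 4.12 (cv2) and the standard library are available. Lean on these libraries where they do the work, as an engineer would, in place of code of your own. Each camera call takes 0.05 s, during which the arm holds its last target. There are 200 camera calls.

## Working session

There is one attempt and no reset: what is moved stays moved. The work goes in short steps, Python scripts to look and compute and a tool call to move; the robot and the scene stay as the last step left them, time stands still between calls to the robot, and variables do not carry over. Pictures are saved under pics/ and viewed, at most 14 in all, crops included, and the job is handed in when it is done.

Besides the shell and the picture viewer there is one more tool, called after "Call:" by a JSON object that holds its "op" and its "data". arm_command: Moves the arm, as the interface text tells. Its arguments: {"type":"object","properties":{"targets":{"type":"array","items":{"type":"array","items":{"type":"number"}}}},"required":["targets"]}

```bash
mkdir -p pics
python3 - <<'E'
from rig import env,optics
import cv2,numpy as np
s=env.read_state();print(s, env.grasp_offset)
for n in ("scene","side"):
    p,d=optics.read_camera(n);cv2.imwrite(f"pics/{n}0.png",p);np.save(f"{n}0.npy",d)
    c=optics.get_calibration(n);print(n,c)
E
```

```text
{'time': 0.0, 'qpos': array([-1.24260011,  0.4352408 ,  0.02495911,  1.57408023, -0.01156184,
        1.13398776, -0.0750608 ]), 'qvel': array([-7.53691447e-04, -8.31892536e-05,  4.84951402e-05,  1.27194550e-03,
       -1.06071578e-03,  8.56933542e-04, -1.19020748e-03]), 'joint_efforts': array([-6.58333556e-04, -6.67824841e+01,  9.84962024e-01, -3.14456928e+01,
       -6.05185842e-02,  4.27580858e-02,  1.34254760e-04]), 'tcp_pos': array([260.84325974, 567.4159745 , 225.9402716 ]), 'orientation': array([ 2.13737110e-01,  9.76890900e-01, -7.81607509e-04, -8.31153879e-05]), 'contact_force': array([ 0.05360935, -0.43465162, -0.43583018]), 'torque': array([ 0.00513121, -0.02000669, -0.0475453 ]), 'grip_force': 0.0, 'width': 0.9969087648908213} 18.8
scene {'intrinsics': array([[451.11919166,   0.        , 324.63428784],
       [  0.        , 451.11919166, 197.55607507],
       [  0.        ,   0.        ,   1.        ]]), 'camera_from_world': array([[-6.45726300e-01,  7.63474990e-01, -1.19785294e-02,
         3.28240038e+02],
       [ 6.02243846e-01,  4.99592129e-01, -6.22663677e-01,
        -2.24407870e+02],
       [-4.69403765e-01, -4.09284308e-01, -7.82397891e-01,
         1.50453116e+03],
       [ 0.00000000e+00,  0.00000000e+00,  0.00000000e+00,
         1.00000000e+00]])}
side {'intrinsics': array([[469.79656133,   0.        , 317.66501677],
       [  0.        , 469.79656133, 196.84895808],
       [  0.        ,   0.        ,   1.        ]]), 'camera_from_world': array([[ 9.77871944e-01, -2.08899403e-01, -1.12915903e-02,
        -4.58126892e+02],
       [-1.27148762e-01, -5.50596554e-01, -8.25031289e-01,
         9.35932178e+01],
       [ 1.66131433e-01,  8.08210662e-01, -5.64974223e-01,
         1.47628359e+03],
       [ 0.00000000e+00,  0.00000000e+00,  0.00000000e+00,
         1.00000000e+00]])}
```

View pics/scene0.png

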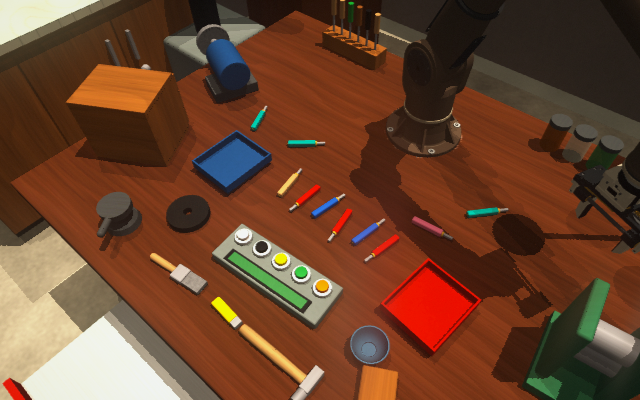

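View pics/side0.png

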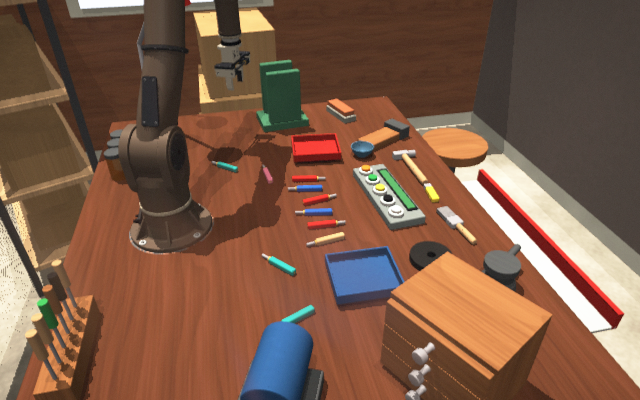

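Scene view: the reds are at (305,198), (340,225) and (382,248), and the blues at (328,206) and (368,232). Not to be touched: plain (289,182), pink (432,228), and turquoise at (259,118), (306,143) and (487,212). Red things that are not gravers are the tray at (431,305); blue ones are the tray (232,162), bowl (369,345) and motor (228,65). Keys: white (243,236), black (262,247), yellow (281,260), green (301,272), orange (322,287).

```bash
cat > h.py <<'E'
import cv2,numpy as np
from rig import env,optics
def look(n):
    p,d=optics.read_camera(n);c=optics.get_calibration(n);return p,d,c
def rays(c,uv):
    K=c["intrinsics"];T=c["camera_from_world"];R=T[:3,:3];o=-R.T@T[:3,3]
    uv=np.asarray(uv,float).reshape(-1,2)
    v=np.c_[(uv-K[:2,2])/K[0,0],np.ones(len(uv))]
    return o,v@R
def plane(c,uv,z):
    o,v=rays(c,uv);return o+v*((z-o[2])/v[:,2])[:,None]
def cloud(c,m,d):
    y,x=np.nonzero(m&(d>0));o,v=rays(c,np.c_[x,y]);return o+v*d[y,x][:,None],np.c_[x,y]
R={'red':[((0,190,60),(6,255,255)),((174,190,60),(180,255,255))],'blue':[((108,150,50),(125,255,255))],
'turq':[((78,120,50),(98,255,255))],'pink':[((150,60,50),(173,200,255))]}
def mask(p,k):
    h=cv2.cvtColor(p,cv2.COLOR_BGR2HSV)
    return sum(cv2.inRange(h,np.array(a),np.array(b)) for a,b in R[k])>0
def blobs(p,d,c,k,amin=60):
    m=mask(p,k).astype(np.uint8);n,l,s,ce=cv2.connectedComponentsWithStats(m)
    out=[]
    for i in range(1,n):
        if s[i,4]<amin: continue
        P,uv=cloud(c,l==i,d)
        if len(P)<20: continue
        out.append((ce[i],s[i,4],P,uv))
    return out
def gravers(n,k):
    p,d,c=look(n);res=[]
    for ce,a,P,uv in blobs(p,d,c,k,40):
        z0=np.percentile(P[:,2],90);T=P[P[:,2]>z0-7]
        (x,y),(w,h),an=cv2.minAreaRect(T[:,:2].astype(np.float32))
        if max(w,h)>160: continue
        if w<h: an+=90
        Q=T[:,:2]-T[:,:2].mean(0)
        _,_,V=np.linalg.svd(Q,full_matrices=False)
        an=np.degrees(np.arctan2(V[0,1],V[0,0]))%180
        res.append((ce.round(),int(a),np.round([x,y,z0],1),np.round(T.mean(0),1),round(an,1),np.round(sorted((w,h)),0)))
    return res
E
python3 - <<'E'
from h import *
for n in("scene","side"):
  for k in("red","blue","turq","pink"):
    for r in gravers(n,k):print(n,k,*r)
p,d,c=look("scene");
for nm,uv in dict(white=(243,236),black=(262,247),yellow=(281,260),green=(301,272),orange=(322,287)).items():
    g=plane(c,[uv],52)[0];z=d[uv[1],uv[0]];o,v=rays(c,[uv]);print(nm,g.round(),(o+v[0]*z).round())
for k in("red","blue"):
  for ce,a,P,uv in sorted(blobs(p,d,c,k,1500),key=lambda b:-b[1])[:3]:
    T=P[P[:,2]>40];print(k,ce,a,cv2.minAreaRect(T[:,:2].astype(np.float32)))
for nm,uv in dict(bowl=(369,345),wheel=(188,213),plain=(289,182)).items():print(nm,plane(c,[uv],15).round())
cv2.imwrite("pics/crop1.png",cv2.resize(p[150:340,200:460],None,fx=3,fy=3))
E
```

```text
scene red [308. 195.] 212 [ 458.5 -104.9   20.7] [ 459.8 -104.7   18. ] 176.8 [20. 87.]
scene red [342. 220.] 212 [468.8  30.2  20.6] [469.5  30.8  18.3] 9.2 [19. 87.]
scene red [386. 245.] 254 [457.5 169.8  20.1] [458.4 170.1  18. ] 169.3 [19. 88.]
scene red [ 16. 390.] 319 [1339.9 -407.8 -231. ] [1339.4 -409.6 -233.5] 92.9 [20. 86.]
scene blue [324. 207.] 155 [463.3 -38.   20.6] [465.1 -37.8  18.3] 169.8 [18. 86.]
scene blue [364. 233.] 131 [461.9 103.9  20.7] [463.3 104.2  18.4] 170.2 [14. 84.]
scene turq [258. 120.] 124 [ 324.1 -451.7   21.4] [ 327.4 -450.1   19.3] 23.4 [18. 90.]
scene turq [301. 142.] 144 [ 313.5 -264.3   21. ] [ 313.4 -264.5   18.4] 129.9 [26. 84.]
scene turq [482. 212.] 215 [192.3 314.3  19.9] [193.1 315.5  17.6] 138.1 [22. 87.]
side red [304. 178.] 139 [454.4 167.2  20.4] [454.9 166.4  18.4] 170.7 [22. 86.]
side red [316. 199.] 146 [466.1  26.7  20.7] [464.3  27.4  18.4] 11.8 [25. 88.]
side red [322. 223.] 98 [ 457.6 -107.4   20.4] [ 458.9 -107.4   18. ] 175.9 [18. 85.]
side blue [310. 187.] 63 [461.6 102.   20.1] [456.9  99.5  17.2] 170.0 [17. 80.]
side blue [319. 210.] 64 [462.8 -41.   21.2] [465.1 -42.9  18.5] 170.4 [17. 80.]
side turq [227. 165.] 71 [191.1 314.6  21.5] [188.8 312.7  18.8] 138.5 [26. 85.]
side turq [282. 265.] 189 [ 309.  -265.5   20.7] [ 309.7 -267.6   18.3] 130.1 [20. 89.]
white [ 696. -122.   52.] [ 695. -123.   51.]
black [688. -59.  52.] [687. -60.  50.]
yellow [684.   5.  52.] [685.   6.  54.]
green [677.  67.  52.] [677.  67.  52.]
orange [675. 134.  52.] [675. 134.  53.]
red [429.06267332 305.61933814] 5409 ((535.478759765625, 353.2242126464844), (160.86334228515625, 184.4138946533203), 83.44401550292969)
bowl [[704. 300.  15.]]
wheel [[ 729. -322.   15.]]
plain [[ 460. -180.   15.]]
```

View pics/crop1.png

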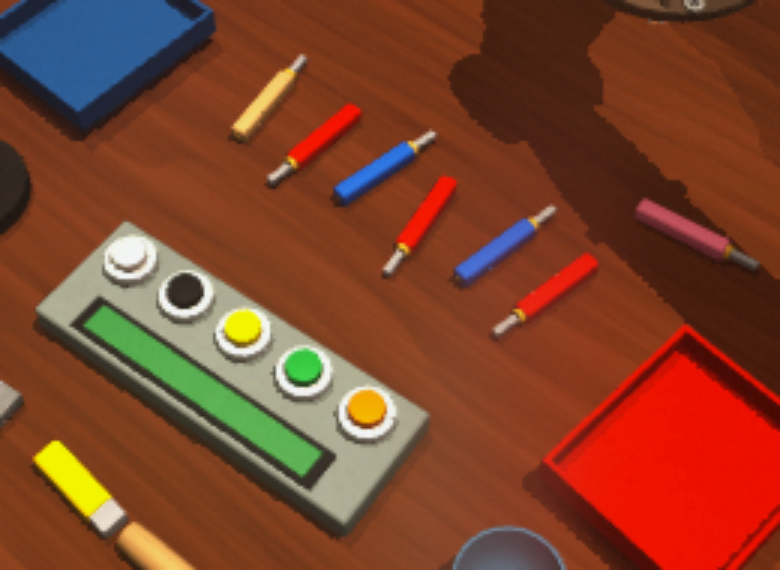

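The crop confirms three reds (blades away from the robot), two blues (blades towards it), and the key order white, black, yellow, green, orange along +y. Next I measure the keys and trays.

Run:
```python
from h import *
H={'yellow':((22,180,120),(34,255,255)),'green':((50,120,60),(75,255,255)),'orange':((10,180,120),(21,255,255)),'black':((0,0,0),(180,255,45)),'white':((0,0,185),(180,50,255))}
R.update({'blue':[((100,120,30),(125,255,255))]})
for n in("scene","side"):
    p,d,c=look(n);h=cv2.cvtColor(p,cv2.COLOR_BGR2HSV)
    for k,(a,b) in H.items():
        m=cv2.inRange(h,np.array(a),np.array(b));N,l,s,ce=cv2.connectedComponentsWithStats(m)
        for i in range(1,N):
            g=plane(c,[ce[i]],52)[0]
            if s[i,4]>25 and 640<g[0]<720 and -170<g[1]<180: print(n,k,s[i,4],ce[i].round(),g.round(1))
    for k in("red","blue"):
      for ce,a,P,uv in sorted(blobs(p,d,c,k,800),key=lambda b:-b[1])[:2]:
        T=P[(P[:,2]>37)&(P[:,2]<52)]
        if len(T)>30: print(n,k,ce.round(),a,len(T),cv2.minAreaRect(T[:,:2].astype(np.float32)))
        F=P[(P[:,2]>17)&(P[:,2]<25)]
        if len(F)>30: print('   floor',cv2.minAreaRect(F[:,:2].astype(np.float32)))
```

```text
scene yellow 107 [281. 259.] [682.3   2.2  52. ]
scene yellow 37 [322. 287.] [675.9 134.2  52. ]
scene green 113 [301. 272.] [677.9  66.9  52. ]
scene orange 81 [322. 285.] [671.1 130.2  52. ]
scene white 184 [243. 235.] [ 692.8 -125.2   52. ]
scene white 106 [262. 248.] [689.9 -56.6  52. ]
scene white 103 [281. 261.] [685.4   6.9  52. ]
scene white 117 [301. 274.] [680.6  70.8  52. ]
scene white 125 [322. 288.] [675.9 134.9  52. ]
scene red [429. 306.] 5424 834 ((534.9798583984375, 353.5059814453125), (161.0810089111328, 184.63427734375), 83.63622283935547)
   floor ((537.1616821289062, 354.7974548339844), (157.2816925048828, 180.73892211914062), 83.33686828613281)
scene blue [230. 160.] 1929 346 ((517.35009765625, -366.0582275390625), (166.52027893066406, 181.97683715820312), 88.52873229980469)
   floor ((511.2460021972656, -376.88775634765625), (134.05372619628906, 159.69906616210938), 88.29708099365234)
side green 42 [372. 177.] [673.1  60.1  52. ]
side black 35 [388. 198.] [682.2 -73.   52. ]
side white 944 [387. 197.] [681.7 -63.6  52. ]
side red [316. 147.] 1208 291 ((533.7437744140625, 353.12835693359375), (175.18124389648438, 179.85546875), 83.3902359008789)
   floor ((537.0143432617188, 354.75836181640625), (169.3293914794922, 174.83892822265625), 81.8217544555664)
side blue [364. 274.] 2238 273 ((514.5614013671875, -366.13934326171875), (161.2120819091797, 180.96554565429688), 88.45138549804688)
   floor ((518.821533203125, -351.6046142578125), (129.38217163085938, 166.7740478515625), 88.31950378417969)
```

Call:
{"op": "arm_command", "data": {"targets": [[0, 2.3, -3.4, 0, 5], [0, 4.6, -6.8, 0, 10], [0, 6.9, -10.2, 0, 15], [0, 9.2, -13.6, 0, 15], [0, 11.5, -17, 0, 15], [0, 13.8, -20.4, 0, 15], [0, 16.1, -23.8, 0, 15], [0, 18.4, -27.2, 0, 15], [0, 20.7, -30.6, 0, 15], [0, 23, -34, 0, 15]]}}

```text
time: 1.48
tcp_pos: [491.9, 226.1, 227.1]
orientation: [0.084, 0.996, 0.0, 0.0]
contact_force: [1.0, 0.8, 0.1]
width: 0.325
grip_force: 0.0
```

Call:
{"op": "arm_command", "data": {"targets": [[0, 2, -3, -1, 0], [0, 4, -6, -2, 0], [0, 6, -9, -4, 0], [0, 8, -12, -6, 0], [0, 10, -15, -8, 0], [0, 12, -18, -10, 0], [0, 14, -21, -12, 0], [0, 16.5, -24.5, -13, 0], [0, 19.5, -29.1, -14, 0], [0, 19.5, -29.1, -14, 0]]}}

```text
time: 2.32
tcp_pos: [687.4, -70.3, 85.2]
orientation: [0.087, 0.996, -0.002, 0.0]
contact_force: [-0.6, -1.3, 0.3]
width: 0.003
grip_force: 0.0
```

Run:
```python
from h import *
p,d,c=look("wrist");s=env.read_state();print(s['tcp_pos'],s['time'],c)
cv2.imwrite("pics/w1.png",p)
```

```text
[687.77149978 -72.01492501  85.11422477] 2.3667 {'intrinsics': array([[309.70691629,   0.        , 319.74181798],
       [  0.        , 309.70691629, 194.46469086],
       [  0.        ,   0.        ,   1.        ]]), 'camera_from_world': array([[ 1.74826860e-01,  9.84587830e-01, -4.73007583e-03,
        -4.90688074e+01],
       [ 9.51638583e-01, -1.67739766e-01,  2.57385660e-01,
        -6.63001570e+02],
       [ 2.52625367e-01, -4.94992495e-02, -9.66297184e-01,
         7.60246191e+01],
       [ 0.00000000e+00,  0.00000000e+00,  0.00000000e+00,
         1.00000000e+00]])}
```

View pics/w1.png

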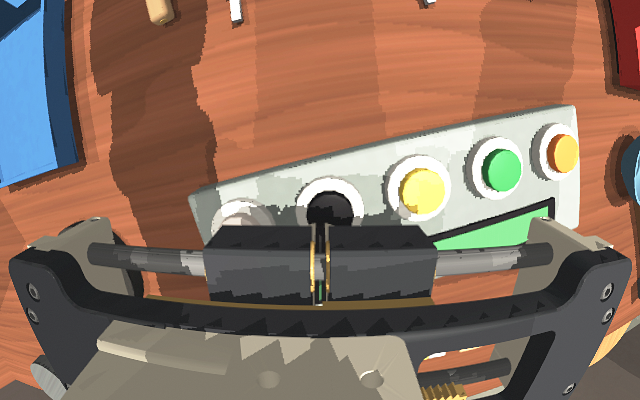

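Wrist view: black key at (331,207) under the fingertips, yellow (423,190), green (500,169), orange (563,153), white (243,215).

```bash
cat >> h.py <<'E'
def wrays(c,uv):
    K=c["intrinsics"];T=c["camera_from_world"];Rm=T[:3,:3];o=-Rm.T@T[:3,3]
    q=(np.asarray(uv,float).reshape(-1,2)-K[:2,2])/K[0,0];r=np.linalg.norm(q,axis=1)+1e-9
    v=np.c_[q*(np.sin(r)/r)[:,None],np.cos(r)];return o,v@Rm
def wplane(c,uv,z):
    o,v=wrays(c,uv);return o+v*((z-o[2])/v[:,2])[:,None]
E
python3 - <<'E'
from h import *
p,d,c=look("wrist");s=env.read_state();print(s['tcp_pos'],s['qvel'].round(3),s['time'])
print(wplane(c,[(423,190),(500.5,170),(563,153)],52).round(1))
E
```

```text
[686.69679328 -68.66877126  85.55295573] [-0.052 -0.038 -0.05   0.042 -0.016  0.002 -0.032] 2.4167
[[678.3   2.5  52. ]
 [674.   64.   52. ]
 [669.3 128.8  52. ]]
```

Call:
{"op": "arm_command", "data": {"targets": [[0, 0, 0, -1, 0], [0, 0, 0, -2, 0], [0, 0, 0, -2.5, 0], [0, 0, 0, -2.5, 0], [0, 0, 0, -2.5, 0], [0, 0, 0, -2.5, 0], [0, 0, 0, -2.5, 0], [0, 0, 0, -2.5, 0], [0, 0, 0, -2.5, 0], [0, 0, 0, -2.5, 0]]}}

```text
time: 3.25
tcp_pos: [686.2, -63.1, 62.0]
orientation: [0.084, 0.996, 0.0, 0.0]
contact_force: [-0.2, -0.2, 0.2]
width: 0.006
grip_force: 0.0
```

Call:
{"op": "arm_command", "data": {"targets": [[0, -0.2, 0, -0.4, 0], [0, -0.2, 0, -0.8, 0], [0, -0.2, 0, -1.2, 0], [0, -0.2, 0, -1.5, 0], [0, -0.2, 0, -1.7, 0], [0, -0.2, 0, -1.7, 0], [0, -0.2, 0, -1.7, 0], [0, -0.2, 0, -1.7, 0], [0, -0.2, 0, -1.7, 0], [0, -0.2, 0, -1.7, 0]]}}

```text
time: 4.08
tcp_pos: [684.0, -63.2, 46.2]
orientation: [0.085, 0.996, 0.0, 0.0]
contact_force: [-5.7, -0.9, 16.4]
width: 0.004
grip_force: 8.4
```

Call:
{"op": "arm_command", "data": {"targets": [[0, 0, 0, 1, 0], [0, 0, 0, 2, 0], [0, 0, 0, 3, 0], [0, -0.2, 2, 3, 0], [0, -0.4, 4.5, 3, 0], [0, -0.4, 6.5, 3, 0], [0, -0.4, 6.5, 3, 0], [0, -0.4, 6.5, 3, 0], [0, -0.4, 6.5, 2.5, 0], [0, -0.4, 6.5, 2, 0]]}}

```text
time: 4.92
tcp_pos: [680.3, 0.2, 64.8]
orientation: [0.085, 0.996, -0.0, 0.0]
contact_force: [-0.3, 0.5, 0.5]
width: 0.001
grip_force: 0.0
```

Call:
{"op": "arm_command", "data": {"targets": [[0, 0, 0, -0.5, 0], [0, 0, 0, -1, 0], [0, 0, 0, -1.5, 0], [0, 0, 0, -1.8, 0], [0, 0, 0, -2, 0], [0, 0, 0, -2, 0], [0, 0, 0, -2, 0], [0, 0, 0, -2, 0], [0, 0, 0, -2, 0], [0, 0, 0, -2, 0]]}}

```text
time: 5.75
tcp_pos: [679.9, 0.9, 46.2]
orientation: [0.085, 0.996, -0.0, 0.0]
contact_force: [-6.9, -2.0, 15.7]
width: 0.003
grip_force: 8.1
```

Call:
{"op": "arm_command", "data": {"targets": [[0, 0, 0, 2.5, 0], [0, 0, 0, 5, 0], [0, -2, 1.5, 7.5, 0], [20, -5, 3.7, 9.5, 0], [54, -8, 6, 9.5, 0], [54, -11, 8.2, 9.5, 0], [54, -14, 10.4, 9.5, 0], [54, -17, 12.6, 9.5, 0], [54, -20, 14.8, 9.5, 0], [54, -22.4, 16.6, 9.5, 0]]}}

```text
time: 6.58
tcp_pos: [453.6, 169.3, 139.6]
orientation: [0.084, 0.996, 0.0, -0.0]
contact_force: [0.5, 0.5, -0.7]
width: 0.461
grip_force: 0.0
```

Call:
{"op": "arm_command", "data": {"targets": [[54, 0, 0, 0, 0], [54, 0, 0, 0, 0], [54, 0, 0, 0, 0], [54, 0, 0, 0, 0], [54, 0, 0, 0, 0], [54, 0, 0, 0, 0], [54, 0, 0, 0, 0], [54, 0, 0, 0, 0], [54, 0, 0, 0, 0], [54, 0, 0, 0, 0]]}}

```text
time: 7.42
tcp_pos: [456.1, 167.8, 139.7]
orientation: [0.085, 0.996, 0.0, -0.0]
contact_force: [-1.0, -0.8, 0.2]
width: 0.544
grip_force: 0.0
```

```bash
cat >> h.py <<'E'
def wgr(k,save=None,amin=150):
    p,d,c=look("wrist");s=env.read_state();q=s['orientation']
    print('tcp',s['tcp_pos'].round(1),'w',round(s['width'],3),'yaw_y',round(np.degrees(2*np.arctan2(q[1],q[0]))-90,1))
    m=mask(p,k).astype(np.uint8);n,l,st,ce=cv2.connectedComponentsWithStats(m)
    for i in range(1,n):
        if st[i,4]<amin:continue
        y,x=np.nonzero((l==i)&(d>0));o,v=wrays(c,np.c_[x,y])
        Rz=c["camera_from_world"][2,:3];P=o+v*(d[y,x]/(v@Rz))[:,None]
        z0=np.percentile(P[:,2],85);T=P[P[:,2]>z0-5];
        if len(T)<20: continue
        r=cv2.minAreaRect(T[:,:2].astype(np.float32));V=np.linalg.svd(T[:,:2]-T[:,:2].mean(0),full_matrices=False)[2][0]
        print(k,ce[i].round(),st[i,4],'c',np.round(r[0],1),'z',z0.round(1),'dim',np.round(sorted(r[1])),'ang',round(np.degrees(np.arctan2(V[1],V[0]))%180,1))
    if save: cv2.imwrite(save,p)
R['blue']=[((100,110,40),(125,255,255))]
E
python3 - <<'E'
from h import *
wgr('red','pics/w2.png')
wgr('blue')
E
```

```text
tcp [456.1 167.8 139.7] w 0.538 yaw_y 80.3
tcp [456.  167.9 139.7] w 0.54 yaw_y 80.3
blue [259. 199.] 660 c [452.7 115.2] z 19.0 dim [33. 69.] ang 167.1
blue [138. 209.] 859 c [420.4  27.4] z 19.0 dim [ 51. 180.] ang 140.0
blue [ 11. 276.] 1876 c [ 461.8 -198.1] z 39.9 dim [150. 570.] ang 127.0
```

View pics/w2.png

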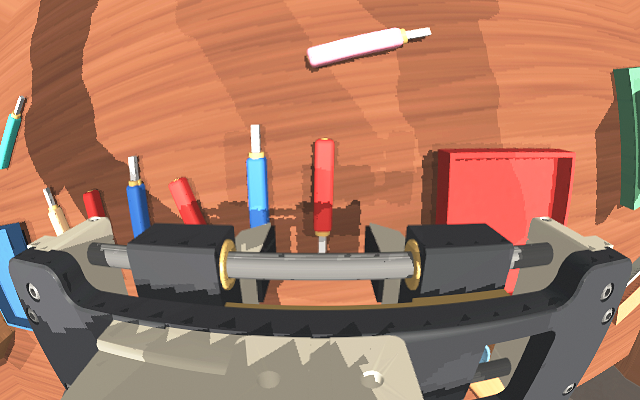

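Wrist view: the red handle runs from its butt (323,138) to its end at (322,235) between the fingers. A blue one is beside it at (258,190), pink at (360,45), and the red tray at (505,190).

```bash
cat >> h.py <<'E'
R['red']=[((0,120,60),(7,255,255)),((174,120,60),(180,255,255))]
E
python3 - <<'E'
from h import *
wgr('red')
c=optics.get_calibration('wrist');print(wplane(c,[(323,138),(322,234),(317,234),(333,234),(314,140),(333,140)],18).round(1))
E
```

```text
tcp [456.  167.9 139.7] w 0.538 yaw_y 80.3
red [323. 185.] 1848 c [456.2 171.4] z 19.2 dim [19. 89.] ang 169.2
red [504. 188.] 10719 c [482.3 325.7] z 42.1 dim [ 84. 235.] ang 78.6
red [186. 202.] 1006 c [443.3  79.7] z 19.2 dim [ 50. 123.] ang 110.1
red [ 93. 204.] 462 c [425.2 -10.9] z 19.0 dim [ 31. 202.] ang 101.9
red [511. 280.] 254 c [523.1 309.9] z 22.3 dim [ 29. 243.] ang 41.8
[[410.4 178.8  18. ]
 [501.6 162.6  18. ]
 [500.8 157.7  18. ]
 [503.5 173.1  18. ]
 [410.8 170.5  18. ]
 [413.7 187.4  18. ]]
```

Call:
{"op": "arm_command", "data": {"targets": [[54, 0, 0.3, -3, 0], [54, 0, 0.3, -6, 0], [54, 0, 0.3, -9, 0], [54, 0, 0.3, -11, 0], [54, 0, 0.3, -12.5, 0], [54, 0, 0.3, -13.5, 0], [54, 0, 0.3, -13.5, 0], [0, 0, 0.3, -13.5, 0], [0, 0, 0.3, -13.5, 0], [0, 0, 0.3, -13.5, 0]]}}

```text
time: 8.4
tcp_pos: [456.8, 171.2, 5.8]
orientation: [0.084, 0.996, 0.001, 0.001]
contact_force: [-1.2, -0.3, 0.1]
width: 0.371
grip_force: 0.0
```

Call:
{"op": "arm_command", "data": {"targets": [[0, 0, 0, 0, 0], [0, 0, 0, 0, 0], [0, 0, 0, 0, 0], [0, 0, 0, 1, 0], [0, 0, 0, 2, 0], [0, 0, 0, 4, 0], [0, 0, 0, 7, 0], [0, 0, 0, 9, 0], [0, 0, 0, 9, 0], [0, 0, 0, 9, 0]]}}

```text
time: 9.23
tcp_pos: [456.9, 171.4, 96.6]
orientation: [0.084, 0.996, 0.001, 0.001]
contact_force: [-1.2, 0.6, -0.7]
width: 0.194
grip_force: 29.9
```

Call:
{"op": "arm_command", "data": {"targets": [[0, 1, 3, 0, 2], [0, 2, 6.2, 0, 4], [0, 3, 9.4, 0, 4], [0, 4, 12.6, 0, 4], [0, 5, 15.8, 0, 4], [0, 6, 19, 0, 4], [0, 7.2, 22.5, 0, 4], [0, 7.2, 22.5, 0, 4], [0, 7.2, 22.5, 0, 4], [0, 7.2, 22.5, 0, 4]]}}

```text
time: 10.07
tcp_pos: [527.3, 394.8, 93.5]
orientation: [0.05, 0.999, -0.001, -0.001]
contact_force: [-0.1, -1.1, -0.4]
width: 0.189
grip_force: 29.9
```

Call:
{"op": "arm_command", "data": {"targets": [[0, 0, 0, -2, 0], [0, 0, 0, -4, 0], [0, 0, 0, -5.5, 0], [0, 0, 0, -6.5, 0], [0, 0, 0, -6.9, 0], [0, 0, 0, -6.9, 0], [0, 0, 0, -6.9, 0], [26, 0, 0, -6.9, 0], [26, 0, 0, -6.9, 0], [26, 0, 0, -6.9, 0]]}}

```text
time: 10.9
tcp_pos: [528.2, 395.9, 26.1]
orientation: [0.05, 0.999, 0.0, 0.0]
contact_force: [0.2, 0.4, 0.1]
width: 0.262
grip_force: 0.0
```

Call:
{"op": "arm_command", "data": {"targets": [[26, 0, 0, 0, 0], [26, 0, 0, 0, 0], [26, 0, 0, 2, 0], [26, 0, 0, 5, 0], [26, 0, 0, 9, 0], [26, 0, 0, 12, 0], [26, 0, 0, 12, 0], [26, 0, 0, 12, 0], [26, 0, 0, 12, 0], [26, 0, 0, 12, 0]]}}

```text
time: 11.73
tcp_pos: [527.2, 395.3, 144.2]
orientation: [0.05, 0.999, -0.001, -0.001]
contact_force: [-0.5, 0.3, -0.2]
width: 0.257
grip_force: 0.0
```

Run:
```python
from h import *
wgr('red','pics/w3.png')
for n in("scene","side"):
  for k in("red","blue"):
    for r in gravers(n,k):print(n,k,r[1],*r[2:])
```

```text
tcp [527.2 395.3 144.1] w 0.258 yaw_y 84.3
red [281. 167.] 23131 c [511.6 358.1] z 38.8 dim [133. 161.] ang 74.7
red [ 44. 170.] 988 c [467.7  32.4] z 18.8 dim [20. 89.] ang 9.7
red [  3. 185.] 277 c [480.  -96.1] z 15.5 dim [11. 47.] ang 173.0
red [320. 288.] 820 c [583.9 383.6] z 45.7 dim [50. 98.] ang 169.5
scene red 217 [ 458.8 -105.6   20.8] [ 461.1 -104.8   18.5] 178.3 [20. 87.]
scene red 218 [467.3  30.   20.5] [469.3  30.7  18.2] 9.3 [19. 88.]
scene red 41 [462.  121.4   3. ] [464.8 115.9   0.8] 174.3 [20. 76.]
scene red 350 [1340.4 -406.8 -231.1] [1339.6 -411.1 -233.6] 92.3 [21. 90.]
scene blue 187 [464.5 -37.3  20.7] [465.1 -37.8  18.3] 169.9 [19. 88.]
scene blue 126 [461.4 104.2  20.9] [459.8 105.   18.8] 168.9 [17. 87.]
side red 213 [464.9  31.   20.4] [464.3  28.3  18.3] 9.8 [25. 87.]
side red 50 [386.8 -41.    4.3] [388.9 -49.2   1.6] 93.0 [24. 96.]
side red 248 [ 457.6 -105.    20.1] [ 456.2 -107.2   18. ] 177.1 [25. 89.]
side red 247 [ 397.5 -468.6    3.2] [ 391.  -474.6    0.9] 86.9 [ 47. 138.]
side red 109 [ 361.6 -469.1    2.9] [ 356.6 -469.9    0.9] 84.8 [49. 52.]
side red 69 [ 439.7 -489.     3.3] [ 440.4 -491.6    1. ] 113.3 [25. 58.]
side red 85 [ 171.2 -566.     3.1] [ 171.2 -566.7    0.6] 98.5 [16. 74.]
side blue 137 [459.8 101.2  20.6] [460.1 100.8  18.2] 172.0 [25. 83.]
side blue 143 [462.5 -42.6  20.1] [463.  -42.4  17.9] 170.6 [22. 81.]
side blue 3949 [ 250.1 -661.2  155.3] [ 247.2 -667.6  153. ] 67.2 [ 61. 159.]
```

View pics/w3.png

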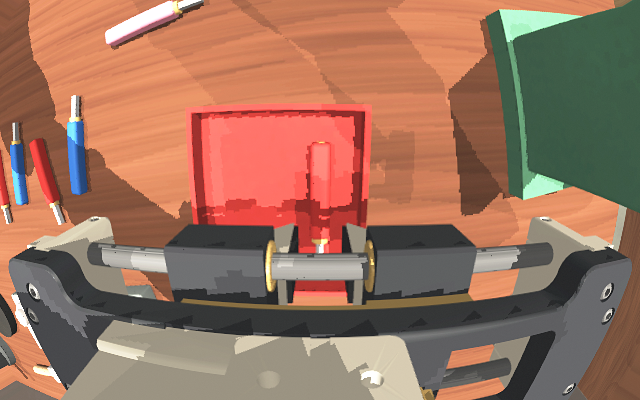

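Wrist view: the first red lies flat in the tray at (320,190). Next is the middle red at (467,31), angle 9.5°.

Call:
{"op": "arm_command", "data": {"targets": [[26, -0.6, -3.8, 0, 5], [54, -1.2, -7.6, 0, 10], [54, -1.8, -11.4, 0, 15], [54, -2.4, -15.2, 0, 15], [54, -3.1, -19, 0, 15], [54, -3.7, -22.8, 0, 15], [54, -4.3, -26.6, 0, 15], [54, -5, -30.4, 0, 15], [54, -5.6, -34, -1, 15], [54, -6, -36.5, -2.5, 15]]}}

```text
time: 12.82
tcp_pos: [468.0, 27.5, 121.5]
orientation: [-0.08, 0.997, -0.0, 0.001]
contact_force: [-0.6, -0.3, 0.1]
width: 0.542
grip_force: 0.0
```

Call:
{"op": "arm_command", "data": {"targets": [[54, 0, 0, 0, 0], [54, 0, 0, 0, 0], [54, 0, 0, 0, 0], [54, 0, 0, 0, 0], [54, 0, 0, 0, 0], [54, 0, 0, 0, 0], [54, 0, 0, 0, 0], [54, 0, 0, 0, 0], [54, 0, 0, 0, 0], [54, 0, 0, 0, 0]]}}

```text
time: 13.65
tcp_pos: [468.0, 31.0, 120.8]
orientation: [-0.081, 0.997, 0.0, 0.0]
contact_force: [-0.2, -1.1, -0.2]
width: 0.539
grip_force: 0.0
```

Run:
```python
from h import *
wgr('red')
```

```text
tcp [468.   30.9 120.8] w 0.542 yaw_y 99.3
red [180. 159.] 1997 c [ 458.1 -103.6] z 19.1 dim [19. 89.] ang 177.4
red [320. 189.] 2098 c [467.   30.9] z 19.2 dim [18. 88.] ang 9.9
red [589. 227.] 1394 c [439.9 277.8] z 45.7 dim [ 23. 339.] ang 82.5
```

Call:
{"op": "arm_command", "data": {"targets": [[54, 0, 0, -3, 0], [54, 0, 0, -6, 0], [54, 0, 0, -8.5, 0], [54, 0, 0, -10.5, 0], [54, 0, 0, -11.6, 0], [54, 0, 0, -11.6, 0], [0, 0, 0, -11.6, 0], [0, 0, 0, -11.6, 0], [0, 0, 0, -11.6, 0], [0, 0, 0, -11.6, 0]]}}

```text
time: 14.53
tcp_pos: [468.8, 31.0, 5.7]
orientation: [-0.081, 0.997, 0.0, 0.001]
contact_force: [-0.1, -0.7, -1.2]
width: 0.301
grip_force: 0.0
```

Call:
{"op": "arm_command", "data": {"targets": [[0, 0, 0, 0, 0], [0, 0, 0, 0, 0], [0, 0, 0, 1, 0], [0, 0, 0, 3, 0], [0, 0, 0, 6, 0], [0, 0, 0, 9, 0], [0, 0.7, 4, 9, -4], [0, 1.4, 8, 9, -8], [0, 2.1, 12, 9, -12], [0, 2.8, 16, 9, -16.5]]}}

```text
time: 15.37
tcp_pos: [496.2, 192.5, 96.0]
orientation: [0.065, 0.998, 0.0, 0.0]
contact_force: [0.5, 0.6, -0.3]
width: 0.192
grip_force: 30.0
```

Call:
{"op": "arm_command", "data": {"targets": [[0, 0.6, 3.5, 0, 0], [0, 1.3, 7, 0, 0], [0, 1.9, 10, 0, 0], [0, 2.3, 12.3, 0, 0], [0, 2.3, 12.3, 0, 0], [0, 2.3, 12.3, 0, 0], [0, 2.3, 12.3, 0, 0], [0, 2.3, 12.3, 0, 0], [0, 2.3, 12.3, 0, 0], [0, 2.3, 12.3, 0, 0]]}}

```text
time: 16.2
tcp_pos: [519.2, 312.8, 95.0]
orientation: [0.063, 0.998, -0.0, 0.0]
contact_force: [0.7, -0.1, -0.6]
width: 0.193
grip_force: 30.0
```

Call:
{"op": "arm_command", "data": {"targets": [[0, 0, 0, -2, 0], [0, 0, 0, -4, 0], [0, 0, 0, -5.5, 0], [0, 0, 0, -6.5, 0], [0, 0, 0, -6.9, 0], [0, 0, 0, -6.9, 0], [0, 0, 0, -6.9, 0], [26, 0, 0, -6.9, 0], [26, 0, 0, -6.9, 0], [26, 0, 0, -6.9, 0]]}}

```text
time: 17.03
tcp_pos: [519.3, 314.0, 26.1]
orientation: [0.063, 0.998, 0.0, 0.0]
contact_force: [-0.1, -0.2, 0.5]
width: 0.26
grip_force: 0.0
```

Call:
{"op": "arm_command", "data": {"targets": [[26, 0, 0, 0, 0], [26, 0, 0, 0, 0], [26, 0, 0, 2, 0], [26, 0, 0, 5, 0], [26, 0, 0, 9, 0], [26, 0, 0, 12, 0], [26, 0, 0, 12, 0], [26, 0, 0, 12, 0], [26, 0, 0, 12, 0], [26, 0, 0, 12, 0]]}}

```text
time: 17.87
tcp_pos: [518.2, 313.4, 144.5]
orientation: [0.063, 0.998, -0.001, -0.001]
contact_force: [-0.1, 0.0, -1.1]
width: 0.261
grip_force: 0.0
```

Run:
```python
from h import *
wgr('red','pics/w4.png')
for n in("scene","side"):
  for k in("red","blue"):
    for r in gravers(n,k):
      if 400<r[2][0]<520 and abs(r[2][1])<200 and r[2][2]>15: print(n,k,r[1],*r[2:])
```

```text
tcp [518.2 313.4 144.4] w 0.259 yaw_y 82.8
red [364. 167.] 23118 c [506.  358.8] z 39.1 dim [122. 161.] ang 86.3
red [ 25. 183.] 826 c [ 458.4 -102.5] z 18.7 dim [20. 88.] ang 177.0
red [319. 288.] 798 c [571.9 306.1] z 45.6 dim [50. 97.] ang 166.2
scene red 218 [ 459.  -105.3   20.8] [ 460.4 -104.4   18.4] 177.5 [20. 89.]
scene blue 186 [464.7 -38.1  20.7] [464.7 -37.5  18.3] 169.7 [20. 87.]
scene blue 164 [462.4 105.   20.7] [462.  105.4  18.5] 169.5 [17. 87.]
side red 274 [ 457.3 -105.8   19.9] [ 457.2 -107.2   18.2] 177.9 [23. 89.]
side blue 138 [459.6 101.3  20.1] [459.2 100.7  17.7] 170.5 [24. 83.]
side blue 153 [462.5 -39.6  20.8] [465.  -41.8  18.4] 170.1 [25. 81.]
```

View pics/w4.png

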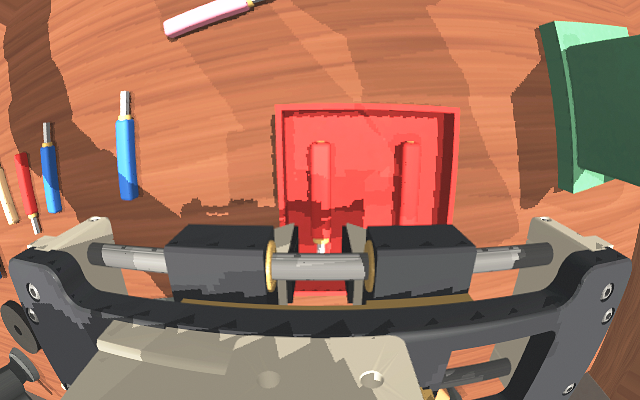

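Both reds lie flat in the tray at (319,190) and (408,190). Next is the third red at (458.5,-104), angle 177.4°.

Call:
{"op": "arm_command", "data": {"targets": [[26, -0.6, -4, 0, 2], [50, -1.2, -8, 0, 4.6], [50, -1.8, -12, 0, 4.6], [50, -2.4, -16, 0, 4.6], [50, -3, -20, 0, 4.6], [50, -3.6, -24, 0, 4.6], [50, -4.2, -28, 0, 4.6], [50, -4.8, -32, 0, 4.6], [50, -5.4, -36, -1, 4.6], [50, -6, -40, -2.5, 4.6]]}}

```text
time: 18.95
tcp_pos: [459.6, -86.8, 122.0]
orientation: [0.023, 1.0, -0.0, 0.001]
contact_force: [1.3, 0.3, -0.6]
width: 0.5
grip_force: 0.0
```

Call:
{"op": "arm_command", "data": {"targets": [[50, 0, -1.8, 0, 0], [50, 0, -1.8, 0, 0], [50, 0, -1.8, 0, 0], [50, 0, -1.8, 0, 0], [50, 0, -1.8, 0, 0], [50, 0, -1.8, 0, 0], [50, 0, -1.8, 0, 0], [50, 0, -1.8, 0, 0], [50, 0, -1.8, 0, 0], [50, 0, -1.8, 0, 0]]}}

```text
time: 19.78
tcp_pos: [459.3, -102.5, 121.3]
orientation: [0.022, 1.0, 0.0, 0.0]
contact_force: [0.3, 0.6, -0.4]
width: 0.506
grip_force: 0.0
```

Run:
```python
from h import *
wgr('red')
```

```text
tcp [ 459.3 -102.6  121.3] w 0.499 yaw_y 87.4
red [317. 190.] 2025 c [ 458. -104.] z 19.2 dim [18. 89.] ang 177.1
red [626. 221.] 2773 c [479.2 219.2] z 41.8 dim [140. 457.] ang 39.7
```

Call:
{"op": "arm_command", "data": {"targets": [[50, 0, 0, -3, 0], [50, 0, 0, -6, 0], [50, 0, 0, -8.5, 0], [50, 0, 0, -10.5, 0], [50, 0, 0, -11.6, 0], [50, 0, 0, -11.6, 0], [0, 0, 0, -11.6, 0], [0, 0, 0, -11.6, 0], [0, 0, 0, -11.6, 0], [0, 0, 0, -11.6, 0]]}}

```text
time: 20.67
tcp_pos: [460.0, -102.8, 6.2]
orientation: [0.023, 1.0, -0.0, 0.001]
contact_force: [-0.1, -0.4, 0.5]
width: 0.259
grip_force: 0.0
```

Call:
{"op": "arm_command", "data": {"targets": [[0, 0, 0, 0, 0], [0, 0, 0, 0, 0], [0, 0, 0, 1, 0], [0, 0, 0, 3, 0], [0, 0, 0, 6, 0], [0, 0, 0, 9, 0], [0, 0.6, 4, 9, -2], [0, 1.2, 8, 9, -4], [0, 1.8, 12, 9, -4], [0, 2.4, 16, 9, -4]]}}

```text
time: 21.5
tcp_pos: [483.3, 58.9, 96.4]
orientation: [0.058, 0.998, 0.0, 0.001]
contact_force: [1.0, 0.5, -0.2]
width: 0.194
grip_force: 30.0
```

Call:
{"op": "arm_command", "data": {"targets": [[0, 0.6, 4, 0, 0], [0, 1.2, 8, 0, 0], [0, 1.8, 12, 0, 0], [0, 2.4, 16, 0, 0], [0, 3, 20, 0, 0], [0, 3.6, 24, 0, 0], [0, 4.1, 28, 0, 0], [0, 4.1, 29.9, 0, 0], [0, 4.1, 29.9, 0, 0], [0, 4.1, 29.9, 0, 0]]}}

```text
time: 22.33
tcp_pos: [523.4, 357.4, 95.5]
orientation: [0.056, 0.998, -0.0, -0.0]
contact_force: [0.1, -1.2, -0.7]
width: 0.193
grip_force: 30.0
```

Run:
```python
from h import *
wgr('red')
p,d,c=look("scene");cv2.imwrite("pics/s5.png",cv2.resize(p[150:370,330:510],None,fx=2.5,fy=2.5))
```

```text
tcp [524.  355.5  95.5] w 0.192 yaw_y 83.4
red [319. 165.] 28917 c [490.  358.9] z 46.2 dim [ 88. 161.] ang 83.3
red [320. 293.] 1022 c [531.3 355. ] z 108.5 dim [18. 59.] ang 168.1
```

Call:
{"op": "arm_command", "data": {"targets": [[0, 0, 0, -2, 0], [0, 0, 0, -4, 0], [0, 0, 0, -5.5, 0], [0, 0, 0, -6.5, 0], [0, 0, 0, -6.9, 0], [0, 0, 0, -6.9, 0], [0, 0, 0, -6.9, 0], [25, 0, 0, -6.9, 0], [25, 0, 0, -6.9, 0], [25, 0, 0, -6.9, 0]]}}

```text
time: 23.27
tcp_pos: [524.5, 356.3, 26.7]
orientation: [0.058, 0.998, 0.0, 0.0]
contact_force: [0.1, 0.9, -0.5]
width: 0.249
grip_force: 0.0
```

Call:
{"op": "arm_command", "data": {"targets": [[25, 0, 0, 0, 0], [25, 0, 0, 0, 0], [25, 0, 0, 2, 0], [25, 0, 0, 5, 0], [25, 0, 0, 9, 0], [25, 0, 0, 12, 0], [25, 0, 0, 12, 0], [25, 0, 0, 12, 0], [25, 0, 0, 12, 0], [25, 0, 0, 12, 0]]}}

```text
time: 24.1
tcp_pos: [523.4, 355.8, 144.8]
orientation: [0.057, 0.998, -0.001, -0.001]
contact_force: [0.4, 0.2, -0.7]
width: 0.252
grip_force: 0.0
```

Run:
```python
from h import *
wgr('red','pics/w6.png')
for n in("scene","side"):
    for r in gravers(n,"blue"):
      if 400<r[2][0]<520 and abs(r[2][1])<200 and r[2][2]>15: print(n,r[1],*r[2:])
```

```text
tcp [523.4 355.7 144.7] w 0.249 yaw_y 83.4
red [321. 167.] 23579 c [506.2 358.6] z 39.3 dim [122. 161.] ang 84.4
red [320. 288.] 756 c [577.4 348.4] z 45.8 dim [50. 96.] ang 176.8
scene 192 [464.5 -38.3  20.4] [465.7 -37.7  18.3] 169.5 [18. 88.]
scene 138 [462.3 103.6  20.9] [461.5 104.5  18.6] 169.0 [17. 86.]
side 131 [460.  102.3  20.1] [460.9 100.4  17.7] 170.1 [23. 84.]
side 146 [462.8 -41.2  20.3] [463.2 -42.4  17.8] 170.4 [19. 81.]
```

View pics/w6.png

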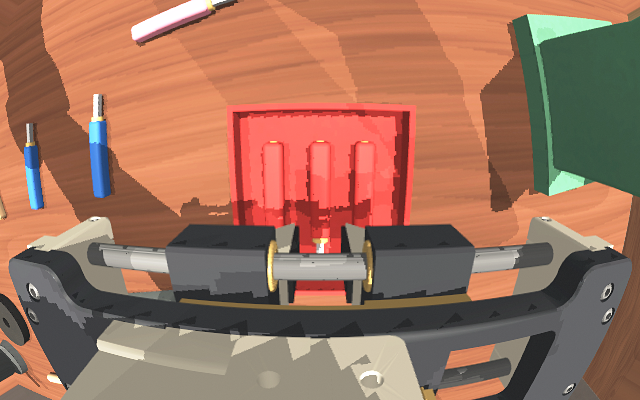

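All three reds lie flat at (273,190), (319,190) and (364,190). Now the blue at (462,103.5).

Call:
{"op": "arm_command", "data": {"targets": [[26, -0.9, -3.8, 0, -2], [54, -1.8, -7.6, 0, -3.4], [54, -2.7, -11.4, 0, -3.4], [54, -3.6, -15.2, 0, -3.4], [54, -4.5, -19, 0, -3.4], [54, -5.4, -22.5, -1, -3.4], [54, -6.2, -25.1, -2.5, -3.4], [54, -6.2, -25.1, -2.5, -3.4], [54, -6.2, -25.1, -2.5, -3.4], [54, -6.2, -25.1, -2.5, -3.4]]}}

```text
time: 25.08
tcp_pos: [462.5, 105.9, 121.2]
orientation: [0.087, 0.996, 0.0, -0.0]
contact_force: [-0.0, 0.6, -0.2]
width: 0.543
grip_force: 0.0
```

Run:
```python
from h import *
wgr('blue')
```

```text
tcp [462.8 106.5 121.4] w 0.54 yaw_y 80.1
blue [318. 200.] 1391 c [460.8 105.9] z 19.4 dim [17. 87.] ang 171.3
blue [178. 204.] 632 c [428.8   6.3] z 19.2 dim [ 41. 124.] ang 114.8
blue [ 20. 232.] 562 c [ 439.7 -154.1] z 43.1 dim [ 39. 359.] ang 89.6
blue [ 11. 296.] 1164 c [ 515.8 -208.3] z 38.9 dim [ 87. 498.] ang 108.3
```

Call:
{"op": "arm_command", "data": {"targets": [[54, 0, 0.1, -3, 0], [54, 0, 0.1, -6, 0], [54, 0, 0.1, -8.5, 0], [54, 0, 0.1, -10.5, 0], [54, 0, 0.1, -11.6, 0], [54, 0, 0.1, -11.6, 0], [0, 0, 0.1, -11.6, 0], [0, 0, 0.1, -11.6, 0], [0, 0, 0.1, -11.6, 0], [0, 0, 0.1, -11.6, 0]]}}

```text
time: 25.97
tcp_pos: [463.0, 106.8, 6.2]
orientation: [0.087, 0.996, 0.0, 0.001]
contact_force: [0.0, 0.4, -0.9]
width: 0.301
grip_force: 0.0
```

Call:
{"op": "arm_command", "data": {"targets": [[0, 0, 0, 0, 0], [0, 0, 0, 0, 0], [0, 0, 0, 1, 0], [0, 0, 0, 3, 0], [0, 0, 0, 6, 0], [0, 0, 0, 9, 0], [0, 0.6, -4, 9, 3], [0, 1.2, -8, 9, 6], [0, 1.8, -12, 9, 8], [0, 2.4, -16, 9, 8]]}}

```text
time: 26.8
tcp_pos: [486.3, -55.2, 96.4]
orientation: [0.016, 1.0, 0.0, 0.001]
contact_force: [0.8, 0.6, 0.2]
width: 0.191
grip_force: 30.0
```

Call:
{"op": "arm_command", "data": {"targets": [[0, 0.6, -4, 0, 0], [0, 1.2, -8, 0, 0], [0, 1.8, -12, 0, 0], [0, 2.4, -16, 0, 0], [0, 3, -20, 0, 0], [0, 3.6, -24, 0, 0], [0, 4.2, -27.6, 0, 0], [0, 4.2, -27.6, 0, 0], [0, 4.2, -27.6, 0, 0], [0, 4.2, -27.6, 0, 0]]}}

```text
time: 27.63
tcp_pos: [527.9, -329.0, 95.4]
orientation: [0.017, 1.0, 0.0, -0.0]
contact_force: [0.0, 0.6, -1.1]
width: 0.197
grip_force: 30.0
```

Run:
```python
from h import *
wgr('blue','pics/w7.png')
```

```text
tcp [ 528.2 -328.1   95.4] w 0.192 yaw_y 88.1
blue [281. 154.] 30756 c [ 489.8 -362.6] z 45.6 dim [126. 162.] ang 101.7
blue [587. 129.] 906 c [461.1 -43.7] z 17.4 dim [17. 89.] ang 170.4
blue [320. 292.] 938 c [ 548.7 -328.6] z 108.5 dim [18. 31.] ang 130.2
```

View pics/w7.png

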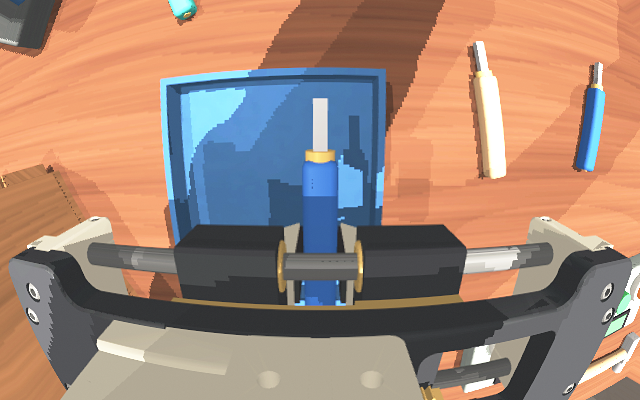

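The blue is held blade towards the robot and is over the right part of the blue tray, at (320,200). Lowering.

Call:
{"op": "arm_command", "data": {"targets": [[0, 0, 0, -2, 0], [0, 0, 0, -4, 0], [0, 0, 0, -5.5, 0], [0, 0, 0, -6.5, 0], [0, 0, 0, -6.9, 0], [0, 0, 0, -6.9, 0], [0, 0, 0, -6.9, 0], [25, 0, 0, -6.9, 0], [25, 0, 0, -6.9, 0], [25, 0, 0, -6.9, 0]]}}

```text
time: 28.52
tcp_pos: [528.6, -329.7, 26.7]
orientation: [0.017, 1.0, -0.0, 0.0]
contact_force: [-0.7, 0.5, -0.9]
width: 0.246
grip_force: 0.0
```

Call:
{"op": "arm_command", "data": {"targets": [[25, 0, 0, 0, 0], [25, 0, 0, 0, 0], [25, 0, 0, 2, 0], [25, 0, 0, 5, 0], [25, 0, 0, 9, 0], [25, 0, 0, 12, 0], [25, 0, 0, 12, 0], [25, 0, 0, 12, 0], [25, 0, 0, 12, 0], [25, 0, 0, 12, 0]]}}

```text
time: 29.35
tcp_pos: [527.5, -329.2, 145.0]
orientation: [0.017, 1.0, 0.001, -0.001]
contact_force: [-0.4, -1.0, -0.4]
width: 0.248
grip_force: 0.0
```

Run:
```python
from h import *
wgr('blue','pics/w8.png')
for n in("scene","side"):
    for r in gravers(n,"blue"):
      if 400<r[2][0]<520 and abs(r[2][1])<200 and r[2][2]>15: print(n,r[1],*r[2:])
```

```text
tcp [ 527.5 -329.2  144.8] w 0.25 yaw_y 88.0
blue [28. 10.] 1192 c [ 311.6 -628.2] z 114.5 dim [21. 60.] ang 61.2
blue [285. 158.] 24392 c [ 497.3 -363.2] z 37.3 dim [144. 159.] ang 90.1
blue [559. 126.] 693 c [461.9 -45.9] z 17.1 dim [15. 88.] ang 170.7
scene 190 [464.9 -38.2  20.9] [465.  -37.7  18.1] 169.2 [20. 87.]
side 130 [461.8 -37.8  20.4] [461.2 -41.4  18.1] 169.0 [27. 84.]
```

Call:
{"op": "arm_command", "data": {"targets": [[25, -0.9, 4, 0, -4], [60, -1.8, 8, 0, -8], [60, -2.7, 12, 0, -8], [60, -3.6, 16, 0, -8], [60, -4.5, 20, 0, -8], [60, -5.4, 24, -1, -8], [60, -6.4, 28, -2.5, -8], [60, -6.4, 29.2, -2.5, -8], [60, -6.4, 29.2, -2.5, -8], [60, -6.4, 29.2, -2.5, -8]]}}

```text
time: 30.33
tcp_pos: [464.0, -37.1, 120.9]
orientation: [0.086, 0.996, -0.0, -0.0]
contact_force: [0.0, -1.1, -0.0]
width: 0.599
grip_force: 0.0
```

Run:
```python
from h import *
wgr('blue')
```

```text
tcp [464.4 -38.3 121.2] w 0.601 yaw_y 80.0
blue [318. 200.] 1393 c [462.2 -38.7] z 19.5 dim [17. 87.] ang 170.4
blue [ 46. 222.] 1230 c [ 423.1 -283.3] z 43.5 dim [ 43. 324.] ang 94.3
```

Call:
{"op": "arm_command", "data": {"targets": [[60, 0, 0, -3, 0], [60, 0, 0, -6, 0], [60, 0, 0, -8.5, 0], [60, 0, 0, -10.5, 0], [60, 0, 0, -11.6, 0], [60, 0, 0, -11.6, 0], [0, 0, 0, -11.6, 0], [0, 0, 0, -11.6, 0], [0, 0, 0, -11.6, 0], [0, 0, 0, -11.6, 0]]}}

```text
time: 31.22
tcp_pos: [465.0, -38.0, 6.2]
orientation: [0.087, 0.996, 0.0, 0.001]
contact_force: [-0.4, 0.9, -0.3]
width: 0.362
grip_force: 0.0
```

Call:
{"op": "arm_command", "data": {"targets": [[0, 0, 0, 0, 0], [0, 0, 0, 0, 0], [0, 0, 0, 1, 0], [0, 0, 0, 3, 0], [0, 0, 0, 6, 0], [0, 0, 0, 9, 0], [0, 0.6, -4, 9, 3], [0, 1.2, -8, 9, 6], [0, 1.8, -12, 9, 8], [0, 2.4, -16, 9, 8]]}}

```text
time: 32.05
tcp_pos: [488.5, -199.2, 96.6]
orientation: [0.015, 1.0, -0.0, 0.001]
contact_force: [1.1, -0.6, -0.1]
width: 0.19
grip_force: 30.0
```

Call:
{"op": "arm_command", "data": {"targets": [[0, 0.8, -4, 0, 0], [0, 1.6, -8, 0, 0], [0, 2.4, -12, 0, 0], [0, 3.2, -16, 0, 0], [0, 3.9, -19.9, 0, 0], [0, 3.9, -19.9, 0, 0], [0, 3.9, -19.9, 0, 0], [0, 3.9, -19.9, 0, 0], [0, 3.9, -19.9, 0, 0], [0, 3.9, -19.9, 0, 0]]}}

```text
time: 32.88
tcp_pos: [527.7, -394.8, 95.5]
orientation: [0.016, 1.0, 0.001, 0.0]
contact_force: [-0.3, 1.0, -1.3]
width: 0.193
grip_force: 30.0
```

Run:
```python
from h import *
wgr('blue','pics/w9.png')
```

```text
tcp [ 527.7 -395.    95.6] w 0.194 yaw_y 88.1
blue [353. 148.] 30032 c [ 488.8 -363.5] z 45.8 dim [125. 160.] ang 117.2
blue [320. 292.] 902 c [ 550.  -395.4] z 108.0 dim [18. 29.] ang 142.7
```

View pics/w9.png

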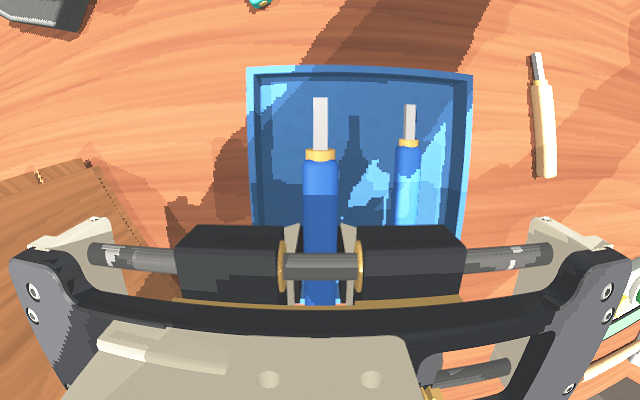

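The first blue lies flat at (408,180) and the second hangs over the left half at (320,200). The wooden cabinet is at lower left, so I check clearance before lowering.

Run:
```python
from h import *
for n in ("scene","side"):
    p,d,c=look(n);P,_=cloud(c,np.ones(d.shape,bool),d)
    Q=P[(P[:,2]>60)&(P[:,2]<190)&(P[:,1]<-380)&(P[:,0]>440)&(P[:,0]<640)]
    print(n,np.histogram(Q[:,1],bins=range(-700,-370,20)))
```

```text
scene (array([  0,   0,   0,  39, 217, 271, 303, 307,  88,   0,   5,  47,  14,
        34,  98, 115]), array([-700, -680, -660, -640, -620, -600, -580, -560, -540, -520, -500,
       -480, -460, -440, -420, -400, -380]))
side (array([390, 408, 391, 284,   4,   0,   0,   0,   0,   0, 184,  40,   3,
        61,  99, 167]), array([-700, -680, -660, -640, -620, -600, -580, -560, -540, -520, -500,
       -480, -460, -440, -420, -400, -380]))
```

Call:
{"op": "arm_command", "data": {"targets": [[0, 0, 0, -2, 0], [0, 0, 0, -4, 0], [0, 0, 0, -5.5, 0], [0, 0, 0, -6.5, 0], [0, 0, 0, -6.9, 0], [0, 0, 0, -6.9, 0], [0, 0, 0, -6.9, 0], [25, 0, 0, -6.9, 0], [25, 0, 0, -6.9, 0], [25, 0, 0, -6.9, 0]]}}

```text
time: 33.87
tcp_pos: [527.4, -396.8, 26.5]
orientation: [0.017, 1.0, -0.0, 0.0]
contact_force: [-0.1, 0.1, 0.3]
width: 0.252
grip_force: 0.0
```

Call:
{"op": "arm_command", "data": {"targets": [[25, 0, 0, 0, 0], [25, 0, 0, 0, 0], [25, 0, 0, 2, 0], [25, 0, 0, 5, 0], [25, 0, 0, 9, 0], [25, 0, 0, 12, 0], [25, 0, 0, 12, 0], [25, 0, 0, 12, 0], [25, 0, 0, 12, 0], [25, 0, 0, 12, 0]]}}

```text
time: 34.7
tcp_pos: [526.5, -396.0, 144.8]
orientation: [0.017, 1.0, 0.001, -0.001]
contact_force: [-0.0, -0.9, 0.3]
width: 0.251
grip_force: 0.0
```

Call:
{"op": "arm_command", "data": {"targets": [[0, 1.6, 2.7, 0, 0], [0, 3.6, 6, 0, 0], [0, 5.4, 9, 0, 0], [0, 7.2, 12, 0, 0], [0, 9, 15, -1, 0], [0, 10.8, 18, -3, 0], [0, 12.6, 21, -5, 0], [0, 14.4, 24, -6, 0], [0, 16.1, 27, -7, 0], [0, 16.1, 27, -7, 0]]}}

```text
time: 35.53
tcp_pos: [689.6, -115.4, 71.5]
orientation: [0.012, 1.0, 0.003, -0.002]
contact_force: [-1.4, 2.4, 0.1]
width: 0.003
grip_force: 0.0
```

Run:
```python
from h import *
a,_,_=look("wrist");b,_,c=look("scene");s,_,_=look("side")
cv2.imwrite("pics/m10.png",cv2.resize(np.vstack([b[110:360,180:490],s[110:310,180:490]]),None,fx=1.3,fy=1.3))
st=env.read_state();print(st['tcp_pos'],st['width'])
```

```text
[ 687.31275016 -126.51110624   74.55815939] 0.004015471323661953
```

View pics/m10.png

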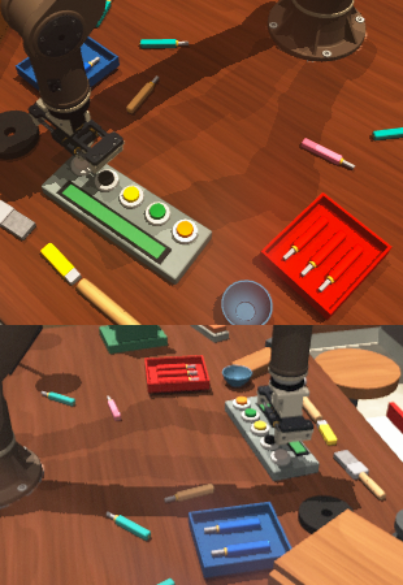

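Three reds lie in the red tray, (310,255) in the montage, and two blues in the blue tray, (240,535). The bench is clear of red and blue. Pressing white, then green.

Call:
{"op": "arm_command", "data": {"targets": [[0, 0, 0, -0.5, 0], [0, 0, 0, -1, 0], [0, 0, 0, -1.5, 0], [0, 0, 0, -2, 0], [0, 0, 0, -2.5, 0], [0, 0, 0, -2.8, 0], [0, 0, 0, -3.1, 0], [0, 0, 0, -3.1, 0], [0, 0, 0, -3.1, 0], [0, 0, 0, -3.1, 0]]}}

```text
time: 36.52
tcp_pos: [688.0, -127.4, 46.3]
orientation: [0.018, 1.0, -0.0, 0.0]
contact_force: [-4.1, -0.3, 10.8]
width: 0.007
grip_force: 5.5
```

Call:
{"op": "arm_command", "data": {"targets": [[0, 0, 0, 0, 0], [0, 0, 0, 2, 0], [0, 0, 0, 4, 0], [0, -0.3, 4, 4, 0], [0, -0.6, 8, 4, 0], [0, -0.9, 12, 4, 0], [0, -1.2, 16, 4, 0], [0, -1.2, 19.4, 4, 0], [0, -1.2, 19.4, 4, 0], [0, -1.2, 19.4, 4, 0]]}}

```text
time: 37.35
tcp_pos: [675.9, 71.5, 85.0]
orientation: [0.015, 1.0, 0.001, -0.0]
contact_force: [-0.0, -1.1, -0.6]
width: 0.005
grip_force: 0.0
```

Call:
{"op": "arm_command", "data": {"targets": [[0, 0, 0, -0.2, 0], [0, 0, 0, -1, 0], [0, 0, 0, -2, 0], [0, 0, 0, -2.5, 0], [0, 0, 0, -3, 0], [0, 0, 0, -3.5, 0], [0, 0, 0, -3.9, 0], [0, 0, 0, -4, 0], [0, 0, 0, -4, 0], [0, 0, 0, -4, 0]]}}

```text
time: 38.18
tcp_pos: [676.0, 66.4, 46.3]
orientation: [0.018, 1.0, -0.0, -0.0]
contact_force: [-6.5, -2.7, 12.3]
width: 0.005
grip_force: 6.3
```

Call:
{"op": "arm_command", "data": {"targets": [[0, 0, 0, 0, 0], [0, 0, 0, 0, 0], [0, 0, 0, 2, 0], [0, 0, 0, 5, 0], [0, 0, 0, 9, 0], [0, 0, 0, 13, 0], [0, 0, 0, 15, 0], [0, 0, 0, 15, 0], [0, 0, 0, 15, 0], [0, 0, 0, 15, 0]]}}

```text
time: 39.02
tcp_pos: [675.7, 67.3, 194.2]
orientation: [0.017, 1.0, 0.0, -0.001]
contact_force: [0.1, -0.4, -0.1]
width: 0.007
grip_force: 0.0
```

Run:
```python
from h import *
b,_,c=look("scene");s,_,_=look("side")
cv2.imwrite("pics/m11.png",cv2.resize(np.vstack([b[110:360,180:490],s[110:310,180:490]]),None,fx=1.3,fy=1.3))
st=env.read_state();print(st['tcp_pos'],st['contact_force'],np.abs(st['qvel']).max(),st['time'])
```

```text
[675.26489404  67.2872368  193.40492714] [0.97103025 0.5964926  0.27484445] 0.004533573404563891 39.1167
```

View pics/m11.png

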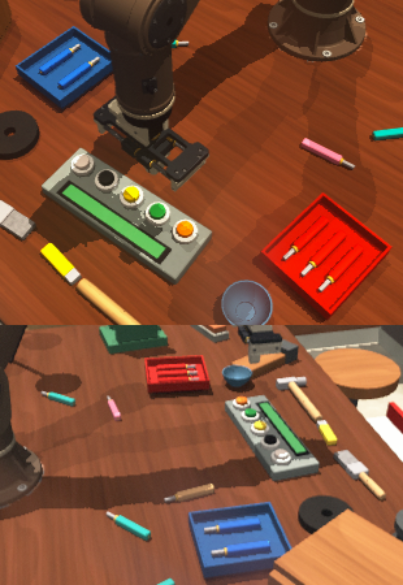

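All gravers are in their trays, the keys look up, and the gripper is clear. The plain graver, bowl and wheel have not moved. Handing in.

```bash
python3 -c "
from rig import env
print(env.sign_off())"
```

```text
the job is handed in; nothing more can be done
None
```

The job is handed in at about 39 s: black and yellow were pressed with the trays empty, three red and two blue gravers were laid flat in their trays, then white and green were pressed; the hand-in returned no verdict.

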